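# Lay a carton on its side on a low steel shelf

## Robot

A 6-joint arm with a two-finger parallel gripper is mounted at the origin on the work surface. World frame = base frame: x ahead of the robot, y to its left, z up, the work surface at z = 0. Lengths are in m, angles in rad, forces in N, time in s.
With the tool pointing down it reaches from about 0.3 to 0.85 m from the base axis. Payload 4.2 kg.
Tool frame: the origin (TCP) lies at the very end of the fingers, on their centre line; the grasp point (between the pads) lies 19 mm behind it (bot.grasp_offset is the distance from the TCP to the grasp point, in m); z points along the fingers, y is the line along which they close (so a half turn about z gives the same grasp; the last joint's range is limited). The gripper opens to 91 mm and grips with 3 to 60 N. Pads are 32 mm wide; open, the fingers measure 118 mm over their backs; the gripper's body (76 mm by 178 mm) begins 60 mm behind the grasp point.
Start: joints at [1.216, 0.32, 1.565, -0, 1.257, -0.02], TCP at [0.189, 0.543, 0.214] pointing down, gripper open.
Joint ranges: [-3.11, 3.11], [-0.84, 2.01], [0.21, 2.61], [-1.34, 4.49], [0.05, 2.63], [-2.56, 2.56]. Speed limits (rad/s): [2.57, 2.57, 3.14, 3.14, 3.14, 3.14].

## Interface

Orientations are given as a 3x3 rotation matrix whose columns are the frame's x, y, z axes.
In Python, from plant import sensors, optics, ticket, masks_of, tip_of, bot gives the robot as it stands.
- The arm moves only by the tool apply_moves, never from a script. Its argument "commands" is a list of rows, each an object with "travel": the shift along the tool's x, y, z in cm, a list of three; "delta_rot": the turn, a rotation vector about the tool's x, y, z in rad, a list of three; "gripper": the closure, from -1 (fully open) to 1 (shut). A call has 1 to 20 rows; each row is the pose to reach, as a shift and turn from the pose commanded when the call began, along the tool's axes at that moment; what a row does not reach only later rows make up. A row lasts 1/12 s, in which the tool goes at most 41.7 mm and 7.16 degrees, less where a joint would pass 70% of its speed; a pose out of reach is approached as far as the arm can. A call with a gripper value outside its range is refused whole. The fingers move at their own pace and stop on an object; the grip force is fixed at half the most. Time passes only in rows, so rows that repeat a pose let the fingers close. It gives the time, the measured TCP pose, the force, the opening and the grip force at its end, in the units of the state.
- sensors.get_obs(): the state, without advancing time (a new reading comes with each control period).
- optics.grab_frame(name): name is "scene" or "top" or "wrist"; returns a dict with "img" (480x640x3 uint8, red, green, blue), "fovy" (degrees; the focal length in pixels is half the picture's height over the tangent of half this angle, whatever the lens; pixels are square), "cx", "cy" (the principal point, pixels), "camera_from_world" (4x4, takes a point from world to camera coordinates); the wrist camera has in their place "mount" (4x4, takes a point from camera to tool coordinates, whose origin is the TCP and whose axes are the flange's). Camera axes: x right, y up, looking along -z (the intrinsics and any distortion apply to the point x, -y, -z); pixel columns grow to the right and rows downward; lengths in m; the calibration is good to about 2 mm. The wrist camera is an equidistant fisheye: a pixel r from the principal point sees the ray r / f radians off the axis. A picture is of the moment at which its call begins: read the wrist's pose just before it. There is no depth.
- ticket.sign_off(): hands the job in; it is judged then, once.
Trained networks look in a picture, given as the dict that the camera call returned (one of the last four; its "shot" number tells which), for a name from the list of things; names that differ only in an ending like _2 or _b are one class to them, and where a whole thing is asked for, a point or a joint stands for the part that bears it (a point fixed in the world has none). Each returns a list of dicts, best first, with "p" (0 to 1); they miss things now and then, are a little off and sometimes report something else, mostly with a low value. They report only what shows in the picture. A call takes as long as a camera call.
- masks_of(picture, target): "mask" (480x640 bool, what is visible of it) and "centre" ([column, row] in pixels, amid what is visible of it).
- tip_of(picture, target): "centre" ([column, row] in pixels: a listed point, or the origin of a listed thing).
The state is a dict: "time": time; "joint_pos": joint angles; "dq": joint speeds; "joint_efforts": joint torques, N m; "ee_pos": TCP position; "eef_rot": TCP orientation; "ft_force": force on the tool from outside, world axes, zero at the start; "torque": the same for the moment, N m; "finger_gap": opening from 0.0 (shut) to 1.0 (fully open); "grasp_force": force on a finger pad.
Only numpy, scipy, OpenCV 4.12 (cv2) and the standard library are available. Lean on these libraries where they do the work, as an engineer would, in place of code of your own. Each camera call takes 0.05 s, during which the arm holds its last target. There are 200 camera calls.

## Task

The tall carton stands on the bench in front of a low white steel shelf. Slide it upright over the bench until its foot meets the shelf's front edge, push high on its face to tip it over onto its side on the shelf, then push it along fully home, square against the steel stop plate at the back, and press it there firmly for about a second with about 12 N before letting go. Its contents are delicate: never push the carton with more than 25 N, and leave the other things on the bench where they are.

Things in the scene. Friction and masses are not known exactly. Their poses are not given: they have to be found in the camera images.
- carton: Plain rigid cardboard carton, 110 (x) by 150 (y) by 180 (z) mm, 0.5 to 0.9 kg, friction 0.3 to 0.5. Origin: centre of its underside, z to the taped top. It stands at first, its +x face towards the shelf, up to 0.2 rad from square. In the end its +x face lies on the shelf, z points to the back. Pushed high up (above 100 mm) while away from the shelf it may topple early.
- carton_mid (a point): Centre of the carton's volume.
- carton_top (a point): Centre of the carton's top (taped) face, 180 mm from the underside; in the end this face touches the stop plate.
- shelf: Fixed low white steel shelf board on the bench: 20 mm high, 270 mm wide (y). Its front edge (the stop, a vertical face) is at x = 0, its flat top runs 260 mm in +x to the turned-up back. Origin: middle of the front edge, at bench level. x points from front edge to back: the way the carton is slid, tipped and pushed; z up.
- shelf_back: The shelf's turned-up back, 270 mm wide, 55 mm high, carrying the stop plate (flat steel, 240 wide, 46 high, 3 mm thick) parallel before it. Origin: lower middle of the back's own front face, at shelf-top height; axes as the shelf's. The plate's face is bolted somewhere from x = -24 to -4 mm; it stays there, but where is NOT reported: feel (or look) for it.
- tape_roll: Bystander: roll of tape lying flat, 90 mm across, 48 mm high, on the bench beyond the shelf, towards its +y side. Origin: centre of its underside, as for all bystanders.
- stapler: Bystander: stapler, 135 by 32 by 50 mm, on the bench on the shelf's +y side.
- mug: Bystander: white mug, 80 mm across, 92 mm high, on the shelf's -y side.
- clip_jar: Bystander: closed jar, 60 mm across, 80 mm high, on the shelf's -y side.
- small_carton: Bystander: small carton, 80 by 100 by 70 mm, on the shelf's -y side.
- lying_file: Bystander: black lever-arch file lying flat, 130 by 160 by 45 mm, beyond the shelf's back.
- driver: Bystander: red-handled screwdriver lying on the bench in front of the shelf, towards its +y side.

How it is judged:
On the way, in this order (a step that is already met when the one before it is completed fails the run):
1. the carton stands upright with its foot against the shelf's front edge (within 5 mm) (x of carton in the frame of shelf between -0.06 and -0.045 m and angle between carton's own z axis and vertical below 0.15 rad), for 0.1 s.
2. the carton lies on its side on the shelf (angle between carton's own x axis and vertical above 3.05 rad and z of carton_mid in the frame of shelf below 0.079 m), for 0.2 s.
3. the lying carton is pressed square against the stop plate with 6 to 25 N for half a second (all of step 2 and x of carton_top in the frame of shelf_back above -0.028 m and angle between the z axis of carton and the x axis of shelf, either way round below 0.06 rad and y of carton_mid in the frame of shelf between -0.065 and 0.065 m and contact force between carton and shelf_back between 6 and 25 N), for 0.5 s.
At the end, for the whole second after the job is handed in: The carton lies at rest with its +x face flat on the shelf, its top face where it was pressed home on the stop plate (not more than 28 mm before the turned-up back) and square to it within 0.06 rad, its middle within 65 mm of the shelf's middle line, released (all of step 2 and x of carton_top in the frame of shelf_back above -0.028 m and angle between the z axis of carton and the x axis of shelf, either way round below 0.06 rad and y of carton_mid in the frame of shelf between -0.065 and 0.065 m and linear speed of carton below 0.01 m/s); the robot touches nothing.
It fails at once if the carton is pushed with more than 25 N (contact force between any of the fingers, the arm and carton above 25 N or contact force between carton and shelf_back above 25 N).
It fails at once if a bystander is moved by more than 20 mm (distance of any of tape_roll, stapler, mug, clip_jar, small_carton, lying_file, driver from where it was at the start of the episode above 0.02 m).
It also fails if it takes over 72 s, if anything falls off the work surface, if the arm or the gripper's body presses on something with over 40 N, if the wrist force passes 120 N, or if a joint passes its speed limit or range.

## Working session

There is one attempt and no reset: what is moved stays moved. The work goes in short steps, Python scripts to look and compute and a tool call to move; the robot and the scene stay as the last step left them, time stands still between calls to the robot, and variables do not carry over. Pictures are saved under pics/ and viewed, at most 10 in all, crops included, and the job is handed in when it is done.

Besides the shell and the picture viewer there is one more tool, called after "Call:" in YAML: its name, and indented under it one key for each argument. apply_moves: Moves the arm, as the interface text tells. Its arguments: {"type":"object","properties":{"commands":{"type":"array"}},"required":["commands"]}

```bash
mkdir -p pics; ls
python3 - <<'E'
from plant import sensors, optics, masks_of, tip_of
import cv2,numpy as np
o=sensors.get_obs(); print({k:np.round(v,3).tolist() for k,v in o.items()})
for n in("scene","top"):
    p=optics.grab_frame(n); cv2.imwrite(f"pics/{n}0.png",p["img"][...,::-1])
    print(n,p["fovy"],p["cx"],p["cy"],np.round(p["camera_from_world"],4).tolist(),[k for k in p])
    for t in("carton","carton_top","shelf","shelf_back"):
        r=tip_of(p,t); print(t,[(round(d["p"],2),np.round(d["centre"],1).tolist()) for d in r[:2]])
E
```

```text
pics
{'time': 0.0, 'joint_pos': [1.216, 0.32, 1.566, 0.0, 1.257, -0.02], 'dq': [-0.001, 0.002, 0.001, 0.0, 0.0, 0.0], 'joint_efforts': [-0.001, -41.246, -23.198, 0.073, 0.046, -0.0], 'ee_pos': [0.189, 0.543, 0.213], 'eef_rot': [[-0.944, 0.329, -0.001], [0.329, 0.944, -0.002], [0.0, -0.002, -1.0]], 'ft_force': [-0.062, 0.92, -0.005], 'torque': [0.026, 0.005, 0.008], 'grasp_force': 0.0, 'finger_gap': 0.991}
scene 56.075013836536165 325.77435904192384 235.13900065169037 [[-0.6161, 0.7876, -0.0095, 0.2655], [-0.6751, -0.5217, 0.5216, 0.3271], [0.4059, 0.3278, 0.8531, -1.4003], [0.0, 0.0, 0.0, 1.0]] ['img', 'fovy', 'cx', 'cy', 'camera_from_world', 'shot']
carton [(0.61, [260.9, 223.9])]
carton_top [(0.78, [250.7, 187.5])]
shelf [(0.88, [302.3, 245.6])]
shelf_back [(0.7, [392.7, 285.9])]
top 55.49491759297718 322.82513916069365 245.8593039668681 [[-0.0076, -1.0, 0.0005, 0.0685], [0.9924, -0.0074, 0.1229, -0.5383], [-0.1229, 0.0014, 0.9924, -1.1408], [0.0, 0.0, 0.0, 1.0]] ['img', 'fovy', 'cx', 'cy', 'camera_from_world', 'shot']
carton [(0.92, [397.3, 241.1])]
carton_top [(0.57, [410.5, 232.3])]
shelf [(0.89, [345.7, 252.7])]
shelf_back [(0.65, [423.7, 306.0]), (0.62, [251.5, 269.9])]
```

View pics/top0.png

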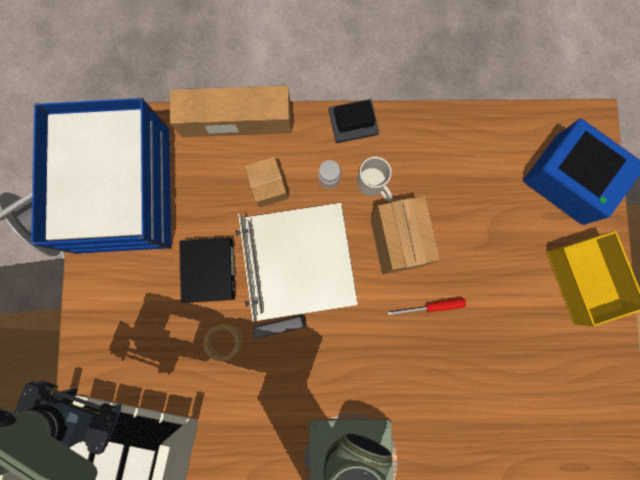

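View pics/scene0.png

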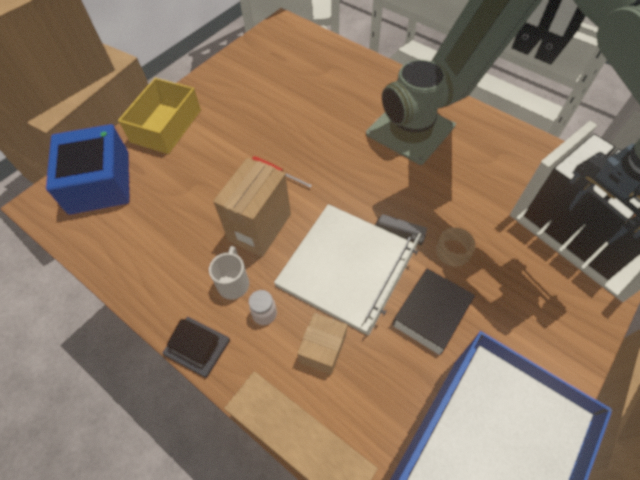

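The top view shows the carton near (405,232), and the shelf with its front edge running (341,205)–(356,304) and its back at about x=250. The mug (375,176) is close to the −y side of the carton's path, and the driver lies at (390–465,305). I'll fit the poses by silhouette.

```bash
cat > h.py <<'E'
from plant import sensors, optics, masks_of, tip_of
import cv2, numpy as np
from scipy.optimize import minimize
def f(p): return 240/np.tan(np.radians(p["fovy"])/2)
def proj(p,X):
    T=p["camera_from_world"]; c=np.atleast_2d(X)@T[:3,:3].T+T[:3,3]
    return np.c_[p["cx"]+f(p)*c[:,0]/-c[:,2], p["cy"]-f(p)*c[:,1]/-c[:,2]]
def ray(p,uv,z):
    T=np.asarray(p["camera_from_world"]);R=T[:3,:3];C=-R.T@T[:3,3]
    d=R.T@np.array([(uv[0]-p["cx"])/f(p),-(uv[1]-p["cy"])/f(p),-1]); return C+d*(z-C[2])/d[2]
def box(x0,x1,y0,y1,z0,z1): return np.array([[x,y,z] for x in(x0,x1) for y in(y0,y1) for z in(z0,z1)],float)
def place(q,P):
    c,s=np.cos(q[2]),np.sin(q[2]); return P@np.array([[c,s,0],[-s,c,0],[0,0,1]])+[q[0],q[1],0]
CART=[box(-.055,.055,-.075,.075,0,.18)]
SHELF=[box(0,.26,-.135,.135,0,.02),box(.26,.265,-.135,.135,0,.075)]
def sil(p,q,parts):
    m=np.zeros((480,640),np.uint8)
    for P in parts: cv2.fillConvexPoly(m,np.round(cv2.convexHull(proj(p,place(q,P)).astype(np.float32))*16).astype(np.int32),255,cv2.LINE_AA,4)
    return cv2.GaussianBlur(m.astype(np.float32)/255,(0,0),1.5)
def fit(ps,ms,q0,parts):
    bl=[cv2.GaussianBlur(m.astype(np.float32),(0,0),1.5) for m in ms]
    L=lambda q:sum(((sil(p,q,parts)-b)**2).sum() for p,b in zip(ps,bl))
    r=minimize(L,q0,method="Nelder-Mead",options=dict(initial_simplex=np.array(q0)+np.array([[0,0,0],[.02,0,0],[0,.02,0],[0,0,.1]]),xatol=1e-4,fatol=.1))
    return r.x,r.fun
def best(p,t):
    r=masks_of(p,t); return r[0] if r else None
E
python3 - <<'E'
from h import *
ps=[optics.grab_frame(n) for n in("top","scene")]
for t,parts,q0 in(("carton",CART,[.53,-.07,1.57]),("shelf",SHELF,[.47,.04,1.57])):
    ms=[best(p,t) for p in ps]; print(t,[m and (m["p"],m["mask"].sum()) for m in ms])
    if t=="shelf":
        for i,p in enumerate(ps):
            b=best(p,"shelf_back")
            if b and ms[i]: ms[i]["mask"]=ms[i]["mask"]|b["mask"]
    for S in([0],[1],[0,1]):
        if all(ms[i] for i in S): 
            q,e=fit([ps[i] for i in S],[ms[i]["mask"] for i in S],q0,parts); print(S,np.round(q,4),e)
p=ps[0]
for n,uv,z in(("fe1",(341,205),.02),("fe2",(356,304),.02),("top c",(405,233),.18)): print(n,ray(p,uv,z).round(3))
for t,h in(("mug",.092),("clip_jar",.08),("stapler",.05),("driver",.02),("small_carton",.07),("lying_file",.045),("tape_roll",.048)):
    r=tip_of(p,t); print(t,r and (round(r[0]["p"],2),ray(p,r[0]["centre"],0).round(3)))
E
```

```text
carton [(0.58, np.int64(3988)), (0.59, np.int64(5076))]
[0] [ 0.5518 -0.1283  1.7704] 28.978580474853516
[1] [ 0.5548 -0.1311  1.7849] 65.112548828125
[0, 1] [ 0.5536 -0.1295  1.7735] 117.95263671875
shelf [(0.57, np.int64(10961)), (0.61, np.int64(10388))]
[0] [ 0.5233 -0.002   1.7177] 73.41387939453125
[1] [ 0.5269 -0.005   1.7204] 95.88748168945312
[0, 1] [ 0.5251 -0.0031  1.7218] 216.79315185546875
fe1 [0.648 0.016 0.02 ]
fe2 [ 0.39  -0.019  0.02 ]
top c [ 0.548 -0.121  0.18 ]
mug (0.78, array([ 0.722, -0.077,  0.   ]))
clip_jar (0.52, array([ 0.58 , -0.165,  0.   ]))
stapler (0.83, array([0.33 , 0.181, 0.   ]))
driver (0.86, array([ 0.376, -0.203,  0.   ]))
small_carton (0.82, array([0.705, 0.213, 0.   ]))
lying_file (0.58, array([0.485, 0.368, 0.   ]))
tape_roll (0.62, array([0.293, 0.32 , 0.   ]))
```

Run:
```python
from plant import bot, sensors
print({k:getattr(bot,k) for k in dir(bot) if not k.startswith("_")})
```

```text
{'Unreachable': <class 'plant.Unreachable'>, 'grasp_offset': 0.0188}
```

```bash
cat >> h.py <<'E'
from scipy.spatial.transform import Rotation as Ro
SH=np.array([.5245,-.003,1.72])
def s2w(x,y,z): return place(SH,np.array([[x,y,z]],float))[0]
def w2s(P):
    d=np.array(P,float)-[SH[0],SH[1],0]; c,s=np.cos(SH[2]),np.sin(SH[2]); return np.array([c*d[0]+s*d[1],-s*d[0]+c*d[1],d[2]])
def Rt(a): # tilt a from down towards shelf +x
    xs=np.array([np.cos(SH[2]),np.sin(SH[2]),0]); ys=np.array([-xs[1],xs[0],0]); z=np.sin(a)*xs-np.cos(a)*np.array([0,0,1.]); y=-ys
    return np.c_[np.cross(y,z),y,z]
def cmd(x,y,z,a):
    o=sensors.get_obs(); R0=np.array(o["eef_rot"]); print("travel",(R0.T@(s2w(x,y,z)-o["ee_pos"])*100).round(2),"rot",Ro.from_matrix(R0.T@Rt(np.radians(a))).as_rotvec().round(3))
def st():
    o=sensors.get_obs(); R=np.array(o["eef_rot"]); E=Ro.from_matrix(R.T@Rt(np.arctan2(np.hypot(*R[:2,2]),-R[2,2]))).as_rotvec()
    F=place([0,0,-SH[2]],np.array([o["ft_force"]],float))[0]
    print("t",round(o["time"],2),"shelf tcp",w2s(o["ee_pos"]).round(4),"tilt",np.degrees(np.arctan2(np.hypot(*R[:2,2]),-R[2,2])).round(1),"err",E.round(3),"F_s",F.round(2),"q",np.round(o["joint_pos"],2).tolist(),"gap",round(o["finger_gap"],2))
E
python3 -c "
from h import *
st(); cmd(-.27,0,.40,0); cmd(-.27,-.0,.40,50)"
```

```text
t 1.25 shelf tcp [0.5899 0.2506 0.214 ] tilt 0.0 err [0.    0.    1.087] F_s [-0.95 -0.02 -1.04] q [1.22, 0.32, 1.56, -0.0, 1.26, -0.02] gap 1.0
travel [-62.2  -64.45 -18.61] rot [ 0.    -0.     1.087]
travel [-62.2  -64.45 -18.61] rot [-0.473  0.783  1.014]
```

Call:
apply_moves:
  commands:
    - {"travel": [0, 0, -4], "delta_rot": [0, 0, 0], "gripper": -1}
    - {"travel": [0, 0, -8], "delta_rot": [0, 0, 0], "gripper": -1}
    - {"travel": [-3, -3, -12], "delta_rot": [0, 0, 0.05], "gripper": -1}
    - {"travel": [-62.2, -64.4, -18.6], "delta_rot": [0, 0, 1.087], "gripper": -1}
    - {"travel": [-62.2, -64.4, -18.6], "delta_rot": [0, 0, 1.087], "gripper": -1}
    - {"travel": [-62.2, -64.4, -18.6], "delta_rot": [0, 0, 1.087], "gripper": -1}
    - {"travel": [-62.2, -64.4, -18.6], "delta_rot": [0, 0, 1.087], "gripper": -1}
    - {"travel": [-62.2, -64.4, -18.6], "delta_rot": [0, 0, 1.087], "gripper": -1}
    - {"travel": [-62.2, -64.4, -18.6], "delta_rot": [0, 0, 1.087], "gripper": -1}
    - {"travel": [-62.2, -64.4, -18.6], "delta_rot": [0, 0, 1.087], "gripper": -1}
    - {"travel": [-62.2, -64.4, -18.6], "delta_rot": [0, 0, 1.087], "gripper": -1}
    - {"travel": [-62.2, -64.4, -18.6], "delta_rot": [0, 0, 1.087], "gripper": -1}
    - {"travel": [-62.2, -64.4, -18.6], "delta_rot": [0, 0, 1.087], "gripper": -1}
    - {"travel": [-62.2, -64.4, -18.6], "delta_rot": [0, 0, 1.087], "gripper": -1}
    - {"travel": [-62.2, -64.4, -18.6], "delta_rot": [0, 0, 1.087], "gripper": -1}
    - {"travel": [-62.2, -64.4, -18.6], "delta_rot": [0, 0, 1.087], "gripper": -1}
    - {"travel": [-62.2, -64.4, -18.6], "delta_rot": [0, 0, 1.087], "gripper": -1}
    - {"travel": [-62.2, -64.4, -18.6], "delta_rot": [0, 0, 1.087], "gripper": -1}
    - {"travel": [-62.2, -64.4, -18.6], "delta_rot": [0, 0, 1.087], "gripper": -1}
    - {"travel": [-62.2, -64.4, -18.6], "delta_rot": [0, 0, 1.087], "gripper": -1}

```text
time: 2.92
ee_pos: [0.4982, -0.1269, 0.386]
eef_rot: [[-0.148, 0.989, 0.001], [0.989, 0.148, 0.0], [0.0, 0.001, -1.0]]
ft_force: [0.1, 1.3, 0.9]
finger_gap: 0.997
grasp_force: 0.0
```

```bash
python3 -c "
from h import *
st(); cmd(-.27,-.009,.30,50)"
```

```text
t 2.92 shelf tcp [-0.1186  0.0444  0.386 ] tilt 0.0 err [ 0.001  0.001 -0.001] F_s [ 1.26 -0.31  0.86] q [-0.27, 0.16, 1.35, 0.0, 1.62, -0.42] gap 1.0
travel [-15.14   5.35   8.61] rot [ 0.001  0.873 -0.   ]
```

Call:
apply_moves:
  commands:
    - {"travel": [-15, 5, 0], "delta_rot": [0, 0.87, 0], "gripper": -1}
    - {"travel": [-15, 5, 0], "delta_rot": [0, 0.87, 0], "gripper": -1}
    - {"travel": [-15, 5, 0], "delta_rot": [0, 0.87, 0], "gripper": -1}
    - {"travel": [-15, 5, 8.6], "delta_rot": [0, 0.87, 0], "gripper": -1}
    - {"travel": [-15, 5, 8.6], "delta_rot": [0, 0.87, 0], "gripper": -1}
    - {"travel": [-15, 5, 8.6], "delta_rot": [0, 0.87, 0], "gripper": -1}
    - {"travel": [-15, 5, 8.6], "delta_rot": [0, 0.87, 0], "gripper": -1}
    - {"travel": [-15, 5, 8.6], "delta_rot": [0, 0.87, 0], "gripper": -1}
    - {"travel": [-15, 5, 8.6], "delta_rot": [0, 0.87, 0], "gripper": -1}
    - {"travel": [-15, 5, 8.6], "delta_rot": [0, 0.87, 0], "gripper": -1}
    - {"travel": [-15, 5, 8.6], "delta_rot": [0, 0.87, 0], "gripper": -1}

```text
time: 3.83
ee_pos: [0.57, -0.2644, 0.3028]
eef_rot: [[-0.101, 0.989, -0.112], [0.641, 0.15, 0.752], [0.761, 0.004, -0.649]]
ft_force: [0.1, 0.9, 0.8]
finger_gap: 1.003
grasp_force: 0.0
```

```bash
python3 -c "
from h import *
st(); cmd(-.235,-.009,.06,50)"
```

```text
t 3.83 shelf tcp [-0.2653 -0.0061  0.3028] tilt 49.5 err [0.001 0.    0.004] F_s [ 0.91 -0.19  0.82] q [-0.72, 0.71, 0.97, 0.61, 2.1, -0.73] gap 1.0
travel [-16.5    0.19  18.06] rot [0.001 0.008 0.004]
```

Call:
apply_moves:
  commands:
    - {"travel": [-16.6, 0.2, 19.5], "delta_rot": [0, 0, 0], "gripper": -1}
    - {"travel": [-16.6, 0.2, 19.5], "delta_rot": [0, 0, 0], "gripper": -1}
    - {"travel": [-16.6, 0.2, 19.5], "delta_rot": [0, 0, 0], "gripper": -1}
    - {"travel": [-16.6, 0.2, 19.5], "delta_rot": [0, 0, 0], "gripper": -1}
    - {"travel": [-16.6, 0.2, 19.5], "delta_rot": [0, 0, 0], "gripper": -1}
    - {"travel": [-16.6, 0.2, 19.5], "delta_rot": [0, 0, 0], "gripper": -1}
    - {"travel": [-16.6, 0.2, 19.5], "delta_rot": [0, 0, 0], "gripper": -1}
    - {"travel": [-16.6, 0.2, 19.5], "delta_rot": [0, 0, 0], "gripper": -1}
    - {"travel": [-16.6, 0.2, 19.5], "delta_rot": [0, 0, 0], "gripper": -1}
    - {"travel": [-16.6, 0.2, 19.5], "delta_rot": [0, 0, 0], "gripper": -1}

```text
time: 4.67
ee_pos: [0.5671, -0.2248, 0.0506]
eef_rot: [[-0.1, 0.989, -0.11], [0.641, 0.149, 0.753], [0.761, 0.005, -0.649]]
ft_force: [-0.1, -0.6, -0.5]
finger_gap: 0.999
grasp_force: 0.0
```

```bash
python3 -c "
from h import *
st(); cmd(-.225,-.009,.05,49.5);cmd(-.125,-.009,.05,49.5)
p=optics.grab_frame('top');cv2.imwrite('pics/t1.png',p['img'][100:400,150:550,::-1].repeat(2,0).repeat(2,1))
p=optics.grab_frame('wrist');cv2.imwrite('pics/w1.png',p['img'][...,::-1])"
```

```text
t 4.67 shelf tcp [-0.2257 -0.0092  0.0506] tilt 49.6 err [0.003 0.    0.004] F_s [-0.54  0.2  -0.5 ] q [-0.68, 0.85, 1.34, 0.54, 1.65, -0.99] gap 1.0
travel [-0.   -0.02  0.1 ] rot [ 0.003 -0.001  0.004]
travel [ 6.48 -0.02  7.71] rot [ 0.003 -0.001  0.004]
```

View pics/t1.png

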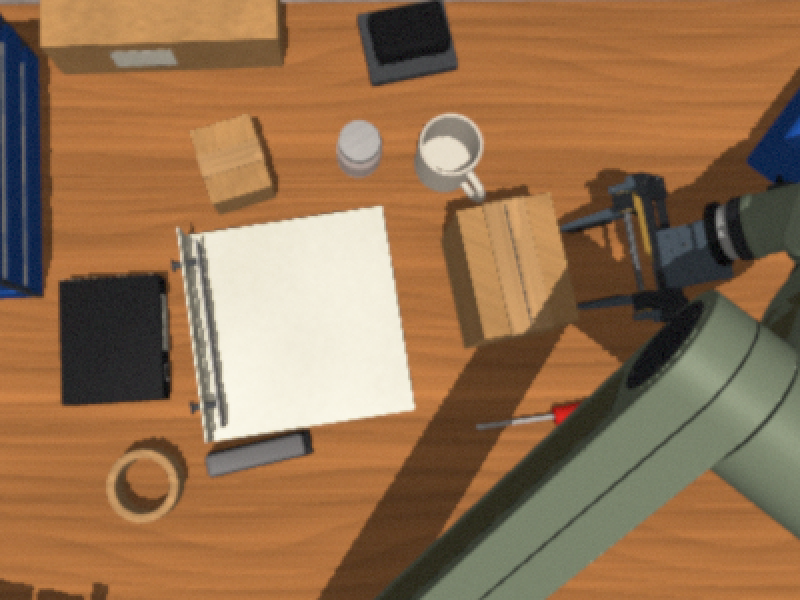

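Call:
apply_moves:
  commands:
    - {"travel": [0.29, 0, 0.34], "delta_rot": [0, 0, 0], "gripper": -1}
    - {"travel": [0.58, 0, 0.68], "delta_rot": [0, 0, 0], "gripper": -1}
    - {"travel": [0.88, 0, 1.03], "delta_rot": [0, 0, 0], "gripper": -1}
    - {"travel": [1.17, 0, 1.37], "delta_rot": [0, 0, 0], "gripper": -1}
    - {"travel": [1.46, 0, 1.71], "delta_rot": [0, 0, 0], "gripper": -1}
    - {"travel": [1.75, 0, 2.05], "delta_rot": [0, 0, 0], "gripper": -1}
    - {"travel": [2.04, 0, 2.4], "delta_rot": [0, 0, 0], "gripper": -1}
    - {"travel": [2.34, 0, 2.74], "delta_rot": [0, 0, 0], "gripper": -1}
    - {"travel": [2.63, 0, 3.08], "delta_rot": [0, 0, 0], "gripper": -1}
    - {"travel": [2.92, 0, 3.42], "delta_rot": [0, 0, 0], "gripper": -1}
    - {"travel": [3.21, 0, 3.77], "delta_rot": [0, 0, 0], "gripper": -1}
    - {"travel": [3.5, 0, 4.11], "delta_rot": [0, 0, 0], "gripper": -1}
    - {"travel": [3.8, 0, 4.45], "delta_rot": [0, 0, 0], "gripper": -1}
    - {"travel": [4.09, 0, 4.79], "delta_rot": [0, 0, 0], "gripper": -1}
    - {"travel": [4.38, 0, 5.14], "delta_rot": [0, 0, 0], "gripper": -1}
    - {"travel": [4.67, 0, 5.48], "delta_rot": [0, 0, 0], "gripper": -1}
    - {"travel": [4.96, 0, 5.82], "delta_rot": [0, 0, 0], "gripper": -1}
    - {"travel": [5.26, 0, 6.16], "delta_rot": [0, 0, 0], "gripper": -1}
    - {"travel": [5.55, 0, 6.51], "delta_rot": [0, 0, 0], "gripper": -1}
    - {"travel": [5.84, 0, 6.85], "delta_rot": [0, 0, 0], "gripper": -1}

```text
time: 6.43
ee_pos: [0.5519, -0.1343, 0.0474]
eef_rot: [[-0.096, 0.989, -0.114], [0.638, 0.149, 0.756], [0.764, -0.0, -0.645]]
ft_force: [0.9, -2.4, -1.1]
finger_gap: 0.999
grasp_force: 1.2
```

Run:
```python
from h import *
st()
for n in("top","scene"):
    p=optics.grab_frame(n); m=best(p,"carton")
    if m: q,e=fit([p],[m["mask"]],[*s2w(-.065,-.009,0)[:2],1.72],CART); print(n,m["p"],w2s([*q[:2],0]).round(4),(q[2]-SH[2]).round(3),e)
st()
```

```text
t 6.43 shelf tcp [-0.1339 -0.0076  0.0474] tilt 49.8 err [ 0. -0. -0.] F_s [-2.53 -0.56 -1.12] q [-0.6, 0.78, 1.53, 0.6, 1.52, -1.0] gap 1.0
top 0.58 [-0.0673 -0.0106  0.    ] -0.0 32.860816955566406
scene 0.55 [-0.0689 -0.0125  0.    ] 0.019 46.34870147705078
t 6.63 shelf tcp [-0.1336 -0.0076  0.048 ] tilt 50.0 err [-0.  0.  0.] F_s [ 0.09 -0.61 -0.63] q [-0.6, 0.78, 1.53, 0.6, 1.52, -1.0] gap 1.0
```

Call:
apply_moves:
  commands:
    - {"travel": [0.13, 0, 0.15], "delta_rot": [0, 0, 0], "gripper": -1}
    - {"travel": [0.26, 0, 0.3], "delta_rot": [0, 0, 0], "gripper": -1}
    - {"travel": [0.39, 0, 0.46], "delta_rot": [0, 0, 0], "gripper": -1}
    - {"travel": [0.52, 0, 0.61], "delta_rot": [0, 0, 0], "gripper": -1}
    - {"travel": [0.65, 0, 0.76], "delta_rot": [0, 0, 0], "gripper": -1}
    - {"travel": [0.68, 0, 0.8], "delta_rot": [0, 0, 0], "gripper": -1}

```text
time: 7.13
ee_pos: [0.5506, -0.1242, 0.0477]
eef_rot: [[-0.096, 0.989, -0.113], [0.638, 0.148, 0.756], [0.764, 0.0, -0.645]]
ft_force: [1.0, -4.0, 1.9]
finger_gap: 1.004
grasp_force: 1.7
```

```bash
python3 -c "
from h import *
st()"
```

```text
t 7.13 shelf tcp [-0.1237 -0.0078  0.0477] tilt 49.8 err [0.001 0.    0.   ] F_s [-4.14 -0.35  1.95] q [-0.59, 0.77, 1.55, 0.6, 1.51, -1.0] gap 1.0
```

Sliding force is about 4 N. I'll creep forward in small steps.

Call:
apply_moves:
  commands:
    - {"travel": [0.05, 0, 0.06], "delta_rot": [0, 0, 0], "gripper": -1}
    - {"travel": [0.1, 0, 0.11], "delta_rot": [0, 0, 0], "gripper": -1}
    - {"travel": [0.13, 0, 0.15], "delta_rot": [0, 0, 0], "gripper": -1}
    - {"travel": [0.13, 0, 0.15], "delta_rot": [0, 0, 0], "gripper": -1}

```text
time: 7.47
ee_pos: [0.5502, -0.1223, 0.0476]
eef_rot: [[-0.096, 0.989, -0.113], [0.638, 0.148, 0.756], [0.764, 0.0, -0.645]]
ft_force: [1.5, -3.1, 1.7]
finger_gap: 1.005
grasp_force: 1.6
```

Run:
```python
from h import *
st()
for n in("top","scene"):
    p=optics.grab_frame(n); m=best(p,"carton")
    if m: q,e=fit([p],[m["mask"]],[*s2w(-.055,-.009,0)[:2],1.72],CART); print(n,m["p"],w2s([*q[:2],0]).round(4),(q[2]-SH[2]).round(3),e)
st()
```

```text
t 7.47 shelf tcp [-0.1218 -0.0077  0.0476] tilt 49.9 err [ 0.  0. -0.] F_s [-3.29 -0.99  1.7 ] q [-0.59, 0.77, 1.56, 0.6, 1.51, -1.0] gap 1.0
top 0.69 [-0.0556 -0.0108  0.    ] -0.01 43.868194580078125
scene 0.63 [-0.0591 -0.0126  0.    ] 0.016 44.97258758544922
t 7.67 shelf tcp [-0.1218 -0.0077  0.0476] tilt 49.9 err [ 0.  0. -0.] F_s [-2.94 -0.24  1.8 ] q [-0.59, 0.77, 1.56, 0.6, 1.51, -1.0] gap 1.0
```

Still not blocked; a few more millimetres.

Call:
apply_moves:
  commands:
    - {"travel": [0.05, 0, 0.06], "delta_rot": [0, 0, 0], "gripper": -1}
    - {"travel": [0.1, 0, 0.11], "delta_rot": [0, 0, 0], "gripper": -1}
    - {"travel": [0.13, 0, 0.15], "delta_rot": [0, 0, 0], "gripper": -1}
    - {"travel": [0.13, 0, 0.15], "delta_rot": [0, 0, 0], "gripper": -1}

```text
time: 8.0
ee_pos: [0.5499, -0.1205, 0.0476]
eef_rot: [[-0.096, 0.989, -0.113], [0.638, 0.148, 0.756], [0.764, 0.0, -0.645]]
ft_force: [0.6, -3.6, 2.1]
finger_gap: 0.999
grasp_force: 2.0
```

Call:
apply_moves:
  commands:
    - {"travel": [0.05, 0, 0.06], "delta_rot": [0, 0, 0], "gripper": -1}
    - {"travel": [0.1, 0, 0.11], "delta_rot": [0, 0, 0], "gripper": -1}
    - {"travel": [0.1, 0, 0.11], "delta_rot": [0, 0, 0], "gripper": -1}

```text
time: 8.25
ee_pos: [0.5498, -0.1201, 0.0476]
eef_rot: [[-0.096, 0.989, -0.113], [0.639, 0.148, 0.754], [0.763, 0.001, -0.647]]
ft_force: [-0.3, -8.6, 3.4]
finger_gap: 1.003
grasp_force: 3.8
```

```bash
python3 -c "
from h import *
st()"
```

```text
t 8.25 shelf tcp [-0.1196 -0.0076  0.0476] tilt 49.7 err [0.001 0.    0.   ] F_s [-8.45  1.58  3.36] q [-0.58, 0.76, 1.56, 0.61, 1.5, -1.0] gap 1.0
```

Call:
apply_moves:
  commands:
    - {"travel": [-0.65, 0, -0.76], "delta_rot": [0, 0, 0], "gripper": -1}
    - {"travel": [-1.3, 0, -1.52], "delta_rot": [0, 0, 0], "gripper": -1}
    - {"travel": [-1.3, 0, -1.52], "delta_rot": [0, 0, 0], "gripper": -1}
    - {"travel": [6.3, 0, -8.0], "delta_rot": [0, 0, 0], "gripper": -1}
    - {"travel": [6.3, 0, -8.0], "delta_rot": [0, 0, 0], "gripper": -1}
    - {"travel": [6.3, 0, -8.0], "delta_rot": [0, 0, 0], "gripper": -1}
    - {"travel": [6.3, 0, -8.0], "delta_rot": [0, 0, 0], "gripper": -1}
    - {"travel": [6.3, 0, -8.0], "delta_rot": [0, 0, 0], "gripper": -1}

```text
time: 8.92
ee_pos: [0.5527, -0.1393, 0.1478]
eef_rot: [[-0.097, 0.989, -0.113], [0.638, 0.149, 0.755], [0.764, 0.001, -0.646]]
ft_force: [-0.1, -0.3, 0.3]
finger_gap: 1.005
grasp_force: 0.0
```

Run:
```python
from h import *
st()
for n in("top","scene"):
    p=optics.grab_frame(n); m=best(p,"carton")
    if m: q,e=fit([p],[m["mask"]],[*s2w(-.055,-.009,0)[:2],1.72],CART); print(n,m["p"],w2s([*q[:2],0]).round(4),(q[2]-SH[2]).round(3),e)
o=sensors.get_obs();R=np.array(o["eef_rot"]);T0=w2s(o["ee_pos"])
# arc: contact offset of finger corner = TCP + 10.5mm fwd,12 up
piv=np.array([0,.02]); c0=np.array([-.11,T0[2]+.012])-piv
for a in range(0,50,5):
    t=np.radians(a); c=piv+[c0[0]*np.cos(t)+c0[1]*np.sin(t),-c0[0]*np.sin(t)+c0[1]*np.cos(t)]
    P=s2w(c[0]-.0105,T0[1],c[1]-.012); print(a,c.round(3),(R.T@(P-o["ee_pos"])*100).round(2))
```

```text
t 8.92 shelf tcp [-0.139  -0.0077  0.1478] tilt 49.8 err [0.001 0.    0.001] F_s [-0.28  0.12  0.25] q [-0.6, 0.67, 1.45, 0.6, 1.68, -0.9] gap 1.0
top 0.64 [-0.0542 -0.0108  0.    ] -0.013 70.03775787353516
scene 0.84 [-0.0584 -0.0124  0.    ] 0.013 80.850341796875
0 [-0.11   0.158] [ 1.15 -0.    1.37]
5 [-0.098  0.167] [ 2.65 -0.    1.74]
10 [-0.084  0.175] [ 4.1  -0.    2.24]
15 [-0.071  0.182] [ 5.51 -0.01  2.86]
20 [-0.056  0.187] [ 6.86 -0.01  3.61]
25 [-0.041  0.191] [ 8.13 -0.01  4.47]
30 [-0.026  0.194] [ 9.33 -0.01  5.43]
35 [-0.011  0.196] [ 1.044e+01 -1.000e-02  6.500e+00]
40 [0.004 0.196] [ 1.145e+01 -1.000e-02  7.660e+00]
45 [0.02  0.195] [ 1.236e+01 -1.000e-02  8.900e+00]
```

Call:
apply_moves:
  commands:
    - {"travel": [0.3, 0, 0.35], "delta_rot": [0, 0, 0], "gripper": -1}
    - {"travel": [0.6, 0, 0.7], "delta_rot": [0, 0, 0], "gripper": -1}
    - {"travel": [0.9, 0, 1.05], "delta_rot": [0, 0, 0], "gripper": -1}
    - {"travel": [1.15, 0, 1.37], "delta_rot": [0, 0, 0], "gripper": -1}
    - {"travel": [1.6, 0, 1.47], "delta_rot": [0, 0, 0], "gripper": -1}
    - {"travel": [2.1, 0, 1.6], "delta_rot": [0, 0, 0], "gripper": -1}
    - {"travel": [2.65, 0, 1.74], "delta_rot": [0, 0, 0], "gripper": -1}
    - {"travel": [3.35, 0, 1.98], "delta_rot": [0, 0, 0], "gripper": -1}
    - {"travel": [4.1, 0, 2.24], "delta_rot": [0, 0, 0], "gripper": -1}

```text
time: 9.87
ee_pos: [0.5462, -0.0958, 0.1647]
eef_rot: [[-0.096, 0.989, -0.113], [0.638, 0.148, 0.756], [0.764, 0.0, -0.645]]
ft_force: [0.8, -2.2, -1.2]
finger_gap: 1.002
grasp_force: 0.9
```

```bash
python3 -c "
from h import *
st()
p=optics.grab_frame('scene');cv2.imwrite('pics/s2.png',p['img'][100:350,170:490,::-1].repeat(2,0).repeat(2,1))"
```

```text
t 9.87 shelf tcp [-0.095  -0.0077  0.1647] tilt 49.8 err [ 0.001  0.    -0.   ] F_s [-2.28 -0.5  -1.25] q [-0.56, 0.61, 1.52, 0.62, 1.65, -0.87] gap 1.0
```

View pics/s2.png

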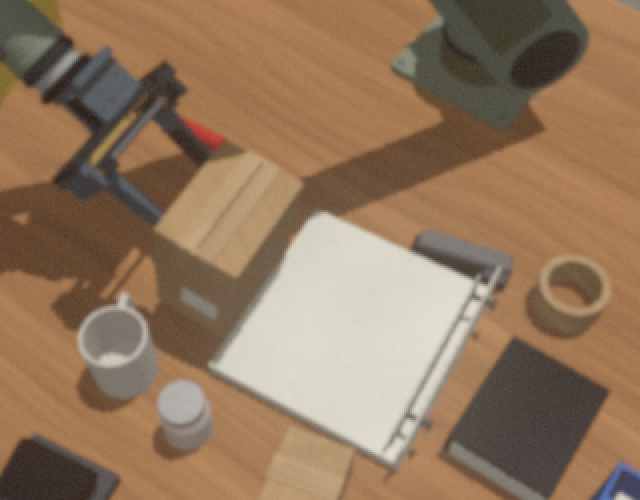

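Call:
apply_moves:
  commands:
    - {"travel": [0.7, 0, 0.3], "delta_rot": [0, 0, 0], "gripper": -1}
    - {"travel": [1.41, 0, 0.62], "delta_rot": [0, 0, 0], "gripper": -1}
    - {"travel": [2.1, 0, 0.98], "delta_rot": [0, 0, 0], "gripper": -1}
    - {"travel": [2.76, 0, 1.37], "delta_rot": [0, 0, 0], "gripper": -1}
    - {"travel": [3.4, 0, 1.8], "delta_rot": [0, 0, 0], "gripper": -1}
    - {"travel": [4.03, 0, 2.23], "delta_rot": [0, 0, 0], "gripper": -1}
    - {"travel": [4.65, 0, 2.7], "delta_rot": [0, 0, 0], "gripper": -1}
    - {"travel": [5.23, 0, 3.19], "delta_rot": [0, 0, 0], "gripper": -1}
    - {"travel": [5.8, 0, 3.72], "delta_rot": [0, 0, 0], "gripper": -1}
    - {"travel": [6.34, 0, 4.26], "delta_rot": [0, 0, 0], "gripper": -1}
    - {"travel": [6.85, 0, 4.83], "delta_rot": [0, 0, 0], "gripper": -1}
    - {"travel": [7.35, 0, 5.42], "delta_rot": [0, 0, 0], "gripper": -1}
    - {"travel": [7.35, 0, 5.42], "delta_rot": [0, 0, 0], "gripper": -1}
    - {"travel": [7.35, 0, 5.42], "delta_rot": [0, 0, 0], "gripper": -1}
    - {"travel": [7.35, 0, 5.42], "delta_rot": [0, 0, 0], "gripper": -1}

```text
time: 11.17
ee_pos: [0.5331, -0.0085, 0.1854]
eef_rot: [[-0.096, 0.989, -0.113], [0.638, 0.148, 0.756], [0.764, 0.0, -0.645]]
ft_force: [0.7, 0.6, 0.1]
finger_gap: 1.0
grasp_force: 0.0
```

```bash
python3 -c "
from h import *
st()
p=optics.grab_frame('scene');cv2.imwrite('pics/s3.png',p['img'][100:350,170:490,::-1].repeat(2,0).repeat(2,1))"
```

```text
t 11.17 shelf tcp [-0.0067 -0.0077  0.1854] tilt 49.8 err [ 0.  0. -0.] F_s [ 0.53 -0.75  0.07] q [-0.45, 0.52, 1.64, 0.68, 1.57, -0.81] gap 1.0
```

View pics/s3.png

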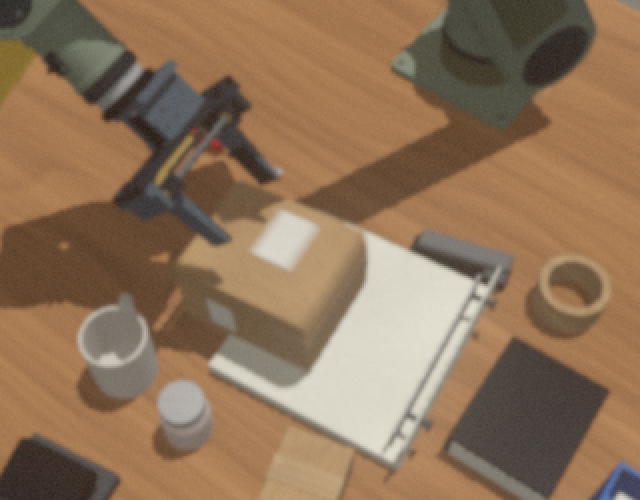

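```bash
cat >> h.py <<'E'
LIE=[box(-.09,.09,-.075,.075,.02,.13)]
def lie(x0,names=("top","scene")):
    for n in names:
        p=optics.grab_frame(n); m=best(p,"carton")
        if m: q,e=fit([p],[m["mask"]],[*s2w(x0,-.01,0)[:2],1.72],LIE); print(n,round(m["p"],2),"mid",w2s([*q[:2],0]).round(4),"yaw",(q[2]-SH[2]).round(3),"err",round(e))
E
python3 -c "
from h import *
lie(.07); cmd(-.09,-.0077,.18,49.8); cmd(-.07,-.0077,.055,49.8)"
```

```text
top 0.78 mid [ 0.0307 -0.0103  0.    ] yaw -0.012 err 327
scene 0.71 mid [-0.9014  0.8548  0.    ] yaw 2.276 err 3735
travel [-5.77  0.   -6.  ] rot [ 0.001 -0.001 -0.   ]
travel [-14.04   0.     3.59] rot [ 0.001 -0.001 -0.   ]
```

Call:
apply_moves:
  commands:
    - {"travel": [-2, 0, -3], "delta_rot": [0, 0, 0], "gripper": -1}
    - {"travel": [-9.6, 0, -10.5], "delta_rot": [0, 0, 0], "gripper": -1}
    - {"travel": [-9.6, 0, -10.5], "delta_rot": [0, 0, 0], "gripper": -1}
    - {"travel": [-9.6, 0, -10.5], "delta_rot": [0, 0, 0], "gripper": -1}
    - {"travel": [-9.6, 0, -10.5], "delta_rot": [0, 0, 0], "gripper": -1}
    - {"travel": [-9.6, 0, -10.5], "delta_rot": [0, 0, 0], "gripper": -1}

```text
time: 11.92
ee_pos: [0.5543, -0.1502, 0.1792]
eef_rot: [[-0.094, 0.989, -0.112], [0.637, 0.146, 0.757], [0.765, -0.0, -0.644]]
ft_force: [0.4, 0.0, 0.4]
finger_gap: 1.001
grasp_force: 0.0
```

```bash
python3 -c "
from h import *
st();lie(.06)
p=optics.grab_frame('top');cv2.imwrite('pics/t4.png',p['img'][150:350,200:460,::-1].repeat(3,0).repeat(3,1))
print(proj(p,place([*s2w(.07,-.01,0)[:2],1.72],LIE[0])).round().tolist())
m=best(p,'carton')['mask'];ys,xs=np.where(m);print(xs.min(),xs.max(),ys.min(),ys.max())
"
```

```text
t 11.92 shelf tcp [-0.15   -0.0076  0.1792] tilt 49.9 err [ 0.002 -0.    -0.002] F_s [-0.03 -0.42  0.44] q [-0.62, 0.65, 1.4, 0.6, 1.74, -0.86] gap 1.0
top 0.78 mid [ 0.03  -0.011  0.   ] yaw -0.01 err 27
scene 0.92 mid [ 0.0268 -0.0131  0.    ] yaw -0.004 err 54
[[351.0, 219.0], [354.0, 210.0], [361.0, 275.0], [364.0, 272.0], [283.0, 229.0], [279.0, 222.0], [292.0, 286.0], [288.0, 285.0]]
297 381 209 283
```

View pics/t4.png

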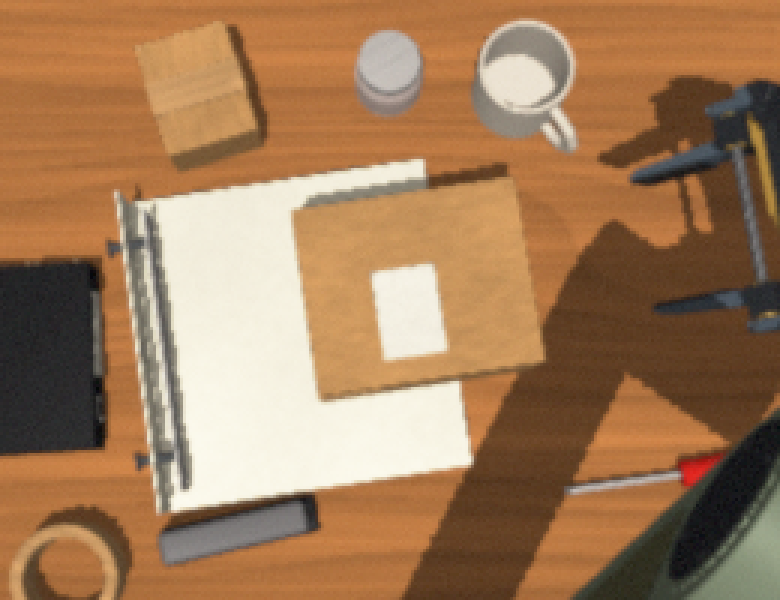

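The carton now lies flat with its middle at x≈0.029, so its bottom face is at −0.061. I'll go behind it and push at about mid-height.

Call:
apply_moves:
  commands:
    - {"travel": [-6.2, 0.3, 11.8], "delta_rot": [0, 0, 0], "gripper": -1}
    - {"travel": [-6.2, 0.3, 11.8], "delta_rot": [0, 0, 0], "gripper": -1}
    - {"travel": [-6.2, 0.3, 11.8], "delta_rot": [0, 0, 0], "gripper": -1}
    - {"travel": [-6.2, 0.3, 11.8], "delta_rot": [0, 0, 0], "gripper": -1}
    - {"travel": [-6.2, 0.3, 11.8], "delta_rot": [0, 0, 0], "gripper": -1}
    - {"travel": [-6.2, 0.3, 11.8], "delta_rot": [0, 0, 0], "gripper": -1}

```text
time: 12.72
ee_pos: [0.5505, -0.099, 0.0577]
eef_rot: [[-0.097, 0.989, -0.113], [0.637, 0.149, 0.756], [0.764, 0.001, -0.645]]
ft_force: [-0.0, -0.4, 0.8]
finger_gap: 0.999
grasp_force: 0.0
```

```bash
python3 -c "
from h import *
st();cmd(0,-.011,.055,50)"
```

```text
t 12.72 shelf tcp [-0.0987 -0.0114  0.0577] tilt 49.8 err [0.001 0.    0.001] F_s [-0.4   0.06  0.76] q [-0.56, 0.74, 1.58, 0.62, 1.49, -0.98] gap 1.0
travel [ 6.16 -0.04  7.72] rot [0.001 0.003 0.001]
```

Call:
apply_moves:
  commands:
    - {"travel": [0.35, 0, 0.42], "delta_rot": [0, 0, 0], "gripper": -1}
    - {"travel": [0.71, 0, 0.84], "delta_rot": [0, 0, 0], "gripper": -1}
    - {"travel": [1.06, 0, 1.26], "delta_rot": [0, 0, 0], "gripper": -1}
    - {"travel": [1.35, 0, 1.6], "delta_rot": [0, 0, 0], "gripper": -1}
    - {"travel": [1.6, 0, 1.9], "delta_rot": [0, 0, 0], "gripper": -1}
    - {"travel": [1.9, 0, 2.25], "delta_rot": [0, 0, 0], "gripper": -1}
    - {"travel": [2.25, 0, 2.66], "delta_rot": [0, 0, 0], "gripper": -1}
    - {"travel": [2.6, 0, 3.08], "delta_rot": [0, 0, 0], "gripper": -1}
    - {"travel": [2.95, 0, 3.5], "delta_rot": [0, 0, 0], "gripper": -1}
    - {"travel": [3.3, 0, 3.91], "delta_rot": [0, 0, 0], "gripper": -1}
    - {"travel": [3.65, 0, 4.33], "delta_rot": [0, 0, 0], "gripper": -1}
    - {"travel": [4.0, 0, 4.74], "delta_rot": [0, 0, 0], "gripper": -1}
    - {"travel": [4.35, 0, 5.15], "delta_rot": [0, 0, 0], "gripper": -1}
    - {"travel": [4.7, 0, 5.57], "delta_rot": [0, 0, 0], "gripper": -1}
    - {"travel": [5.05, 0, 5.98], "delta_rot": [0, 0, 0], "gripper": -1}
    - {"travel": [5.4, 0, 6.4], "delta_rot": [0, 0, 0], "gripper": -1}
    - {"travel": [5.75, 0, 6.81], "delta_rot": [0, 0, 0], "gripper": -1}
    - {"travel": [6.1, 0, 7.23], "delta_rot": [0, 0, 0], "gripper": -1}
    - {"travel": [6.45, 0, 7.64], "delta_rot": [0, 0, 0], "gripper": -1}
    - {"travel": [6.8, 0, 8.06], "delta_rot": [0, 0, 0], "gripper": -1}

```text
time: 14.38
ee_pos: [0.5339, 0.0059, 0.0564]
eef_rot: [[-0.096, 0.989, -0.113], [0.638, 0.148, 0.756], [0.764, 0.0, -0.645]]
ft_force: [-0.2, -4.0, 2.0]
finger_gap: 0.998
grasp_force: 1.9
```

```bash
python3 -c "
from h import *
st();lie(.11)"
```

```text
t 14.38 shelf tcp [ 0.0074 -0.0106  0.0564] tilt 49.8 err [ 0.  0. -0.] F_s [-3.92  0.84  2.01] q [-0.43, 0.67, 1.75, 0.72, 1.36, -0.97] gap 1.0
top 0.83 mid [ 0.1082 -0.0105  0.    ] yaw 0.001 err 46
scene 0.77 mid [ 0.1071 -0.0133  0.    ] yaw 0.002 err 31
```

Call:
apply_moves:
  commands:
    - {"travel": [0.2, 0, 0.23], "delta_rot": [0, 0, 0], "gripper": -1}
    - {"travel": [0.45, 0, 0.53], "delta_rot": [0, 0, 0], "gripper": -1}
    - {"travel": [0.7, 0, 0.83], "delta_rot": [0, 0, 0], "gripper": -1}
    - {"travel": [0.95, 0, 1.12], "delta_rot": [0, 0, 0], "gripper": -1}
    - {"travel": [1.2, 0, 1.42], "delta_rot": [0, 0, 0], "gripper": -1}
    - {"travel": [1.4, 0, 1.66], "delta_rot": [0, 0, 0], "gripper": -1}
    - {"travel": [1.6, 0, 1.9], "delta_rot": [0, 0, 0], "gripper": -1}
    - {"travel": [1.75, 0, 2.07], "delta_rot": [0, 0, 0], "gripper": -1}
    - {"travel": [1.85, 0, 2.19], "delta_rot": [0, 0, 0], "gripper": -1}
    - {"travel": [1.92, 0, 2.28], "delta_rot": [0, 0, 0], "gripper": -1}

```text
time: 15.42
ee_pos: [0.5295, 0.0351, 0.0563]
eef_rot: [[-0.096, 0.989, -0.114], [0.638, 0.149, 0.756], [0.764, -0.0, -0.645]]
ft_force: [-0.6, -3.3, -0.8]
finger_gap: 1.003
grasp_force: 1.3
```

```bash
python3 -c "
from h import *
st();lie(.14)"
```

```text
t 15.42 shelf tcp [ 0.0369 -0.0106  0.0563] tilt 49.8 err [-0.  0. -0.] F_s [-3.16  1.13 -0.77] q [-0.39, 0.66, 1.79, 0.75, 1.32, -0.97] gap 1.0
top 0.78 mid [ 0.1381 -0.0098  0.    ] yaw 0.002 err 38
scene 0.58 mid [ 0.1362 -0.0126  0.    ] yaw 0.007 err 93
```

Call:
apply_moves:
  commands:
    - {"travel": [0.06, 0, 0.08], "delta_rot": [0, 0, 0], "gripper": -1}
    - {"travel": [0.13, 0, 0.15], "delta_rot": [0, 0, 0], "gripper": -1}
    - {"travel": [0.19, 0, 0.23], "delta_rot": [0, 0, 0], "gripper": -1}
    - {"travel": [0.23, 0, 0.27], "delta_rot": [0, 0, 0], "gripper": -1}
    - {"travel": [0.26, 0, 0.3], "delta_rot": [0, 0, 0], "gripper": -1}

```text
time: 16.03
ee_pos: [0.5291, 0.0388, 0.0564]
eef_rot: [[-0.096, 0.989, -0.113], [0.638, 0.148, 0.756], [0.764, 0.0, -0.645]]
ft_force: [0.9, -2.7, -0.7]
finger_gap: 1.003
grasp_force: 1.4
```

Call:
apply_moves:
  commands:
    - {"travel": [0.04, 0, 0.05], "delta_rot": [0, 0, 0], "gripper": -1}
    - {"travel": [0.08, 0, 0.1], "delta_rot": [0, 0, 0], "gripper": -1}
    - {"travel": [0.12, 0, 0.14], "delta_rot": [0, 0, 0], "gripper": -1}

```text
time: 16.28
ee_pos: [0.5288, 0.0407, 0.0564]
eef_rot: [[-0.096, 0.989, -0.113], [0.638, 0.148, 0.756], [0.764, 0.0, -0.645]]
ft_force: [0.9, -1.9, 0.5]
finger_gap: 0.999
grasp_force: 1.4
```

Call:
apply_moves:
  commands:
    - {"travel": [0.04, 0, 0.05], "delta_rot": [0, 0, 0], "gripper": -1}
    - {"travel": [0.08, 0, 0.1], "delta_rot": [0, 0, 0], "gripper": -1}
    - {"travel": [0.12, 0, 0.14], "delta_rot": [0, 0, 0], "gripper": -1}

```text
time: 16.53
ee_pos: [0.5284, 0.0425, 0.0564]
eef_rot: [[-0.096, 0.989, -0.113], [0.638, 0.148, 0.756], [0.764, 0.0, -0.645]]
ft_force: [0.8, -2.4, -1.5]
finger_gap: 1.001
grasp_force: 1.4
```

Call:
apply_moves:
  commands:
    - {"travel": [0.04, 0, 0.05], "delta_rot": [0, 0, 0], "gripper": -1}
    - {"travel": [0.08, 0, 0.1], "delta_rot": [0, 0, 0], "gripper": -1}
    - {"travel": [0.12, 0, 0.14], "delta_rot": [0, 0, 0], "gripper": -1}

```text
time: 16.78
ee_pos: [0.5282, 0.0443, 0.0564]
eef_rot: [[-0.096, 0.989, -0.113], [0.638, 0.148, 0.756], [0.764, 0.0, -0.645]]
ft_force: [0.3, -2.8, -1.1]
finger_gap: 1.001
grasp_force: 1.4
```

Call:
apply_moves:
  commands:
    - {"travel": [0.04, 0, 0.05], "delta_rot": [0, 0, 0], "gripper": -1}
    - {"travel": [0.08, 0, 0.1], "delta_rot": [0, 0, 0], "gripper": -1}
    - {"travel": [0.12, 0, 0.14], "delta_rot": [0, 0, 0], "gripper": -1}

```text
time: 17.03
ee_pos: [0.5279, 0.0462, 0.0564]
eef_rot: [[-0.096, 0.989, -0.114], [0.638, 0.149, 0.756], [0.764, -0.0, -0.645]]
ft_force: [-0.1, -3.3, -1.0]
finger_gap: 0.998
grasp_force: 1.4
```

Call:
apply_moves:
  commands:
    - {"travel": [0.04, 0, 0.05], "delta_rot": [0, 0, 0], "gripper": -1}
    - {"travel": [0.08, 0, 0.1], "delta_rot": [0, 0, 0], "gripper": -1}
    - {"travel": [0.12, 0, 0.14], "delta_rot": [0, 0, 0], "gripper": -1}

```text
time: 17.28
ee_pos: [0.5276, 0.048, 0.0564]
eef_rot: [[-0.096, 0.989, -0.114], [0.638, 0.149, 0.756], [0.764, -0.0, -0.645]]
ft_force: [0.3, -2.3, 0.3]
finger_gap: 0.997
grasp_force: 1.4
```

Call:
apply_moves:
  commands:
    - {"travel": [0.04, 0, 0.05], "delta_rot": [0, 0, 0], "gripper": -1}
    - {"travel": [0.08, 0, 0.1], "delta_rot": [0, 0, 0], "gripper": -1}
    - {"travel": [0.12, 0, 0.14], "delta_rot": [0, 0, 0], "gripper": -1}

```text
time: 17.53
ee_pos: [0.5273, 0.0498, 0.0564]
eef_rot: [[-0.096, 0.989, -0.113], [0.638, 0.149, 0.756], [0.764, 0.0, -0.645]]
ft_force: [1.0, -3.8, -0.3]
finger_gap: 1.002
grasp_force: 2.1
```

Call:
apply_moves:
  commands:
    - {"travel": [0.03, 0, 0.04], "delta_rot": [0, 0, 0], "gripper": -1}
    - {"travel": [0.06, 0, 0.08], "delta_rot": [0, 0, 0], "gripper": -1}
    - {"travel": [0.06, 0, 0.08], "delta_rot": [0, 0, 0], "gripper": -1}

```text
time: 17.78
ee_pos: [0.5274, 0.05, 0.0563]
eef_rot: [[-0.096, 0.989, -0.113], [0.639, 0.149, 0.755], [0.763, 0.001, -0.646]]
ft_force: [0.3, -6.5, 1.0]
finger_gap: 1.0
grasp_force: 3.3
```

```bash
python3 -c "
from h import *
st();lie(.155);st()"
```

```text
t 17.78 shelf tcp [ 0.052  -0.0107  0.0563] tilt 49.8 err [0. 0. 0.] F_s [-6.43  0.71  0.96] q [-0.36, 0.65, 1.81, 0.76, 1.3, -0.96] gap 1.0
top 0.58 mid [ 0.1524 -0.0099  0.    ] yaw -0.003 err 27
scene 0.74 mid [ 0.1491 -0.0132  0.    ] yaw 0.002 err 79
t 17.98 shelf tcp [ 0.052  -0.0107  0.0563] tilt 49.8 err [0. 0. 0.] F_s [-5.49  1.24  0.54] q [-0.36, 0.65, 1.81, 0.76, 1.3, -0.96] gap 1.0
```

Call:
apply_moves:
  commands:
    - {"travel": [0.03, 0, 0.04], "delta_rot": [0, 0, 0], "gripper": -1}
    - {"travel": [0.06, 0, 0.08], "delta_rot": [0, 0, 0], "gripper": -1}
    - {"travel": [0.06, 0, 0.08], "delta_rot": [0, 0, 0], "gripper": -1}

```text
time: 18.23
ee_pos: [0.5274, 0.0502, 0.0563]
eef_rot: [[-0.097, 0.989, -0.113], [0.64, 0.149, 0.754], [0.762, 0.001, -0.647]]
ft_force: [-0.4, -10.4, 1.7]
finger_gap: 0.999
grasp_force: 5.0
```

Call:
apply_moves:
  commands:
    - {"travel": [0.03, 0, 0.04], "delta_rot": [0, 0, 0], "gripper": -1}
    - {"travel": [0.06, 0, 0.08], "delta_rot": [0, 0, 0], "gripper": -1}
    - {"travel": [0.06, 0, 0.08], "delta_rot": [0, 0, 0], "gripper": -1}
    - {"travel": [0.06, 0, 0.08], "delta_rot": [0, 0, 0], "gripper": -1}

```text
time: 18.57
ee_pos: [0.5274, 0.0504, 0.0562]
eef_rot: [[-0.098, 0.989, -0.112], [0.641, 0.149, 0.753], [0.762, 0.002, -0.648]]
ft_force: [-0.9, -14.0, 2.8]
finger_gap: 0.999
grasp_force: 6.9
```

```bash
python3 -c "
from h import *
st()"
```

```text
t 18.57 shelf tcp [ 0.0524 -0.0108  0.0562] tilt 49.6 err [0.001 0.    0.001] F_s [-13.74   2.93   2.79] q [-0.36, 0.65, 1.81, 0.76, 1.3, -0.96] gap 1.0
```

Pushing with 14 N; after about 2–3 N of friction that leaves roughly 11–12 N on the plate. I'll hold just over a second.

Call:
apply_moves:
  commands:
    - {"travel": [0, 0, 0], "delta_rot": [0, 0, 0], "gripper": -1}
    - {"travel": [0, 0, 0], "delta_rot": [0, 0, 0], "gripper": -1}
    - {"travel": [0, 0, 0], "delta_rot": [0, 0, 0], "gripper": -1}
    - {"travel": [0, 0, 0], "delta_rot": [0, 0, 0], "gripper": -1}
    - {"travel": [0, 0, 0], "delta_rot": [0, 0, 0], "gripper": -1}
    - {"travel": [0, 0, 0], "delta_rot": [0, 0, 0], "gripper": -1}
    - {"travel": [0, 0, 0], "delta_rot": [0, 0, 0], "gripper": -1}
    - {"travel": [0, 0, 0], "delta_rot": [0, 0, 0], "gripper": -1}
    - {"travel": [0, 0, 0], "delta_rot": [0, 0, 0], "gripper": -1}
    - {"travel": [0, 0, 0], "delta_rot": [0, 0, 0], "gripper": -1}
    - {"travel": [0, 0, 0], "delta_rot": [0, 0, 0], "gripper": -1}
    - {"travel": [0, 0, 0], "delta_rot": [0, 0, 0], "gripper": -1}
    - {"travel": [0, 0, 0], "delta_rot": [0, 0, 0], "gripper": -1}
    - {"travel": [0, 0, 0], "delta_rot": [0, 0, 0], "gripper": -1}

```text
time: 19.73
ee_pos: [0.5274, 0.0504, 0.0562]
eef_rot: [[-0.097, 0.989, -0.112], [0.641, 0.149, 0.753], [0.762, 0.002, -0.648]]
ft_force: [-0.6, -14.3, 3.6]
finger_gap: 1.002
grasp_force: 6.8
```

Call:
apply_moves:
  commands:
    - {"travel": [-0.06, 0, -0.08], "delta_rot": [0, 0, 0], "gripper": -1}
    - {"travel": [-0.13, 0, -0.15], "delta_rot": [0, 0, 0], "gripper": -1}
    - {"travel": [-0.3, 0, -0.36], "delta_rot": [0, 0, 0], "gripper": -1}
    - {"travel": [-0.7, 0, -0.83], "delta_rot": [0, 0, 0], "gripper": -1}
    - {"travel": [-2, 0, -2.4], "delta_rot": [0, 0, 0], "gripper": -1}
    - {"travel": [-4, 0, -4.7], "delta_rot": [0, 0, 0], "gripper": -1}
    - {"travel": [-5.2, 0, -6.1], "delta_rot": [0, 0, 0], "gripper": -1}
    - {"travel": [-5.2, 0, -6.1], "delta_rot": [0, 0, 0], "gripper": -1}
    - {"travel": [-5.2, 0, -6.1], "delta_rot": [0, 0, 0], "gripper": -1}

```text
time: 20.48
ee_pos: [0.5389, -0.0268, 0.0559]
eef_rot: [[-0.095, 0.989, -0.113], [0.637, 0.147, 0.757], [0.765, -0.0, -0.644]]
ft_force: [0.3, 0.1, -0.4]
finger_gap: 0.999
grasp_force: 0.0
```

```bash
python3 -c "
from h import *
st();lie(.155)
p=optics.grab_frame('top');cv2.imwrite('pics/t5.png',p['img'][150:350,200:460,::-1].repeat(3,0).repeat(3,1))"
```

```text
t 20.48 shelf tcp [-0.0257 -0.0107  0.0559] tilt 49.9 err [ 0.001 -0.    -0.001] F_s [ 0.09 -0.36 -0.43] q [-0.47, 0.69, 1.71, 0.69, 1.4, -0.98] gap 1.0
top 0.98 mid [ 0.1528 -0.0098  0.    ] yaw 0.002 err 36
scene 0.58 mid [ 0.1491 -0.0116  0.    ] yaw 0.014 err 119
```

View pics/t5.png

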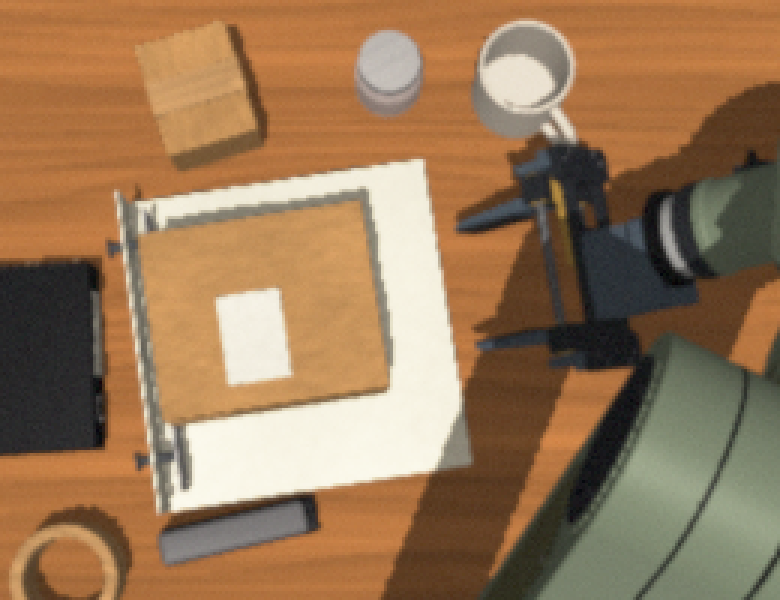

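The carton sits square against the plate. The robot is clear of it and the mug hasn't moved.

```bash
python3 -c "
from plant import ticket
print(ticket.sign_off())"
```

```text
the job is handed in; nothing more can be done
None
```

I tipped the carton onto the shelf and pushed it home square against the stop plate. I held it there for just over a second with a 14 N push, an estimated 11–12 N on the plate after friction. Then I released it and handed the job in at about 20.5 s; the sign-off gave no verdict.

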